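Line up the gilt finials by height

TASK

Stand the four gilt finials upright on the plank, one centred on each green mark, in order of height: the tallest next to the green block at the plank's end, then step by step down to the shortest farthest from it. Do not topple any finial, and leave the white jar where it stands.

Things in the scene. Friction and masses are not known exactly. Their poses are not given: they have to be found in the camera images.
- finial_d: gilt turned-wood finial, the tallest of four alike in shape: 110 mm tall, standing on a round foot 48 mm across; above a narrow neck a straight round belly 37 mm across runs from 40 to 90 mm above the foot's underside (grip it there), with a small button on top. Origin: centre of the foot's underside; z is its axis, up. It starts upright on the table, loose, light (under 0.13 kg).
- finial_c: gilt turned-wood finial, the second tallest of four alike in shape: 92 mm tall, standing on a round foot 44 mm across; above a narrow neck a straight round belly 34 mm across runs from 33 to 75 mm above the foot's underside (grip it there), with a small button on top. Origin: centre of the foot's underside; z is its axis, up. It starts upright on the table, loose, light (under 0.13 kg).
- finial_b: gilt turned-wood finial, the third tallest of four alike in shape: 74 mm tall, standing on a round foot 40 mm across; above a narrow neck a straight round belly 31 mm across runs from 27 to 61 mm above the foot's underside (grip it there), with a small button on top. Origin: centre of the foot's underside; z is its axis, up. It starts upright on the table, loose, light (under 0.13 kg).
- finial_a: gilt turned-wood finial, the shortest of four alike in shape: 56 mm tall, standing on a round foot 36 mm across; above a narrow neck a straight round belly 28 mm across runs from 20 to 46 mm above the foot's underside (grip it there), with a small button on top. Origin: centre of the foot's underside; z is its axis, up. It starts upright on the table, loose, light (under 0.13 kg).
- mark_p: one of four like flat green round marks, 56 mm across, painted in a straight row 90 mm apart on a fixed wooden plank (480 x 90 mm, 12 mm thick, low dark cleat 10 mm high across one end). Origin: the mark's centre, on the plank's top, 12 mm above the table. Names are dealt at random and do not tell the order along the row.
- mark_q: one of four like flat green round marks, 56 mm across, painted in a straight row 90 mm apart on a fixed wooden plank (480 x 90 mm, 12 mm thick, low dark cleat 10 mm high across one end). Origin: the mark's centre, on the plank's top, 12 mm above the table. Names are dealt at random and do not tell the order along the row.
- mark_r: one of four like flat green round marks, 56 mm across, painted in a straight row 90 mm apart on a fixed wooden plank (480 x 90 mm, 12 mm thick, low dark cleat 10 mm high across one end). Origin: the mark's centre, on the plank's top, 12 mm above the table. Names are dealt at random and do not tell the order along the row.
- mark_s: one of four like flat green round marks, 56 mm across, painted in a straight row 90 mm apart on a fixed wooden plank (480 x 90 mm, 12 mm thick, low dark cleat 10 mm high across one end). Origin: the mark's centre, on the plank's top, 12 mm above the table. Names are dealt at random and do not tell the order along the row.
- block: fixed upright green square block, 44 x 44 mm and 58 mm tall, with two gilt bands 50 x 50 mm round its foot and its middle, standing on one end of the plank (either end) in line with the marks; the nearest mark's centre is 80 mm from its centre, the others 170, 260 and 350 mm. Origin: centre of its underside, 12 mm above the table.
- jar: open white ceramic jar, 56 mm across, 60 mm tall, loose, standing upright among the finials. Origin: centre of its underside, on the table. A bystander: leave it alone.
Things that resemble listed ones, but are neither listed nor needed, are in the scene too. Leave any black or red look-alike of the finial_d alone.

How it is judged (in metres and radians):
At the end, for the whole second after the job is handed in: Each finial stands upright (within 7 degrees) and at rest on the plank, its foot centred within 12 mm on a mark, with the tallest on the mark nearest the block, the second tallest on the next, the third tallest on the third and the shortest on the mark farthest from the block ((horizontal distance between finial_d and mark_p below 0.012 m or horizontal distance between finial_d and mark_q below 0.012 m or horizontal distance between finial_d and mark_r below 0.012 m or horizontal distance between finial_d and mark_s below 0.012 m) and horizontal distance between finial_d and block between 0.05 and 0.11 m and height (world z) of finial_d between 0.006 and 0.018 m and angle between each of finial_d, finial_c, finial_b, finial_a's own z axis and vertical below 0.12 rad and linear speed of each of finial_d, finial_c, finial_b, finial_a below 0.02 m/s and angular speed of each of finial_d, finial_c, finial_b, finial_a below 0.2 rad/s and (horizontal distance between finial_c and mark_p below 0.012 m or horizontal distance between finial_c and mark_q below 0.012 m or horizontal distance between finial_c and mark_r below 0.012 m or horizontal distance between finial_c and mark_s below 0.012 m) and horizontal distance between finial_c and block between 0.14 and 0.2 m and height (world z) of finial_c between 0.006 and 0.018 m and (horizontal distance between finial_b and mark_p below 0.012 m or horizontal distance between finial_b and mark_q below 0.012 m or horizontal distance between finial_b and mark_r below 0.012 m or horizontal distance between finial_b and mark_s below 0.012 m) and horizontal distance between finial_b and block between 0.23 and 0.29 m and height (world z) of finial_b between 0.006 and 0.018 m and (horizontal distance between finial_a and mark_p below 0.012 m or horizontal distance between finial_a and mark_q below 0.012 m or horizontal distance between finial_a and mark_r below 0.012 m or horizontal distance between finial_a and mark_s below 0.012 m) and horizontal distance between finial_a and block between 0.32 and 0.38 m and height (world z) of finial_a between 0.006 and 0.018 m); the robot touches nothing.
It fails at once if a finial is toppled (leans more than about 45 degrees) (angle between any of finial_d, finial_c, finial_b, finial_a's own z axis and vertical above 0.8 rad).
It fails at once if the white jar is tipped, or pushed more than 30 mm from its place (angle between jar's own z axis and vertical above 0.5 rad or distance of jar from where it was at the start of the episode above 0.03 m).
It also fails if it takes over 115 s, if anything falls off the work surface, if the arm or the gripper's body presses on something with over 40 N, if the wrist force passes 120 N, or if a joint passes its speed limit or range.

ROBOT

A 6-joint arm with a two-finger parallel gripper is mounted at the origin on the work surface. World frame = base frame: x ahead of the robot, y to its left, z up, the work surface at z = 0. Lengths are in mm, angles in rad, forces in N, time in s.
With the tool pointing down it reaches from about 275 to 1000 mm from the base axis. Payload 8.4 kg.
Tool frame: the origin (TCP) lies at the very end of the fingers, on their centre line; the grasp point (between the pads) lies 19 mm behind it; z points along the fingers, y is the direction in which the jaws open and shut (so a half turn about z gives the same grasp; the last joint's range is limited). The gripper opens to 85 mm and grips with 20 to 120 N. Pads are 22 mm wide; open, the fingers measure 114 mm over their backs; the gripper's body (76 mm by 85 mm) begins 54 mm behind the grasp point. The pads swing forward as they close: fully open they stand 13 mm farther back than shut.
Start: joints at [1.098, 0.353, 1.633, -0, 1.155, -0.002], TCP at [283.499, 557.007, 231.281] pointing down, gripper open.
Joint ranges: [-2.63, 2.63], [-0.92, 2.1], [0.06, 2.66], [-1.3, 4.44], [0, 2.69], [-3.02, 3.02]. Speed limits (rad/s): [2.22, 2.22, 2.79, 3.14, 3.14, 3.14].

INTERFACE

Orientations are given as [roll, pitch, yaw] about the fixed x, y, z axes, in that order (R = Rz(yaw) Ry(pitch) Rx(roll)).
In Python, from rig import r gives the robot as it stands.
- The arm moves only by the tool move_arm, never from a script. Its argument "increments" is a list of rows, each an object of numbers: "tx", "ty", "tz": the shift along the tool's x, y, z in cm; "rx", "ry", "rz": the turn, a rotation vector about the tool's x, y, z in degrees; "gripper": the gripper's target within -1 to 1 (fully open at 1, half-way at 0, shut at -1). A call has 1 to 12 rows; each row shifts and turns the commanded pose from where the row before left it, along the tool's axes as they then stand; what a row does not reach is not made up. A row lasts 1/10 s, in which the tool goes at most 50 mm and 8.59 degrees, less where a joint would pass 70% of its speed; a pose out of reach is approached as far as the arm can. A call is refused whole if a number of a shift passes 5 or a number of a turn 8.59, either way. A call with a gripper value outside its range is refused whole. The fingers move at their own pace and stop on an object; "squeeze" is the grip in N (left out, the last holds). Time passes only in rows, so rows that do not move let the fingers close. It gives the time, the measured TCP pose, the force and the opening at its end, in the units of the state.
- r.sense(): the state, without advancing time (a new reading comes with each control period).
- r.grab_frame(name): name is "scene" or "side" or "wrist"; returns (picture, depth): 480x640x3 uint8, red, green, blue; 480x640 float32, mm along the optical axis (not along the pixel's ray), 0 where there is no reading.
- r.camera_model(name): a dict with "fx", "fy", "cx", "cy" (pixels), "R" (3x3) and "t" (3): a world point X has camera coordinates R X + t; the wrist camera has in their place "hand_eye" (4x4, takes a point from camera to tool coordinates, whose origin is the TCP and whose axes are the flange's). Camera axes: x right, y down, z forward; pixel columns grow to the right and rows downward; lengths in mm; the calibration is good to about 2 mm. A picture is of the moment at which its call begins: read the wrist's pose just before it. camera_model takes no time and is no camera call.
- r.sign_off(): hands the job in, once; it reports no verdict.
Trained networks look in the newest picture that a camera, given by its name, has taken for a name from the list of things; names that differ only in an ending like _2 or _b are one class to them, and where a whole thing is asked for, a point or a joint stands for the part that bears it (a point fixed in the world has none). Each returns a list of dicts, best first, with "confidence" (0 to 1); they miss things now and then, are a little off and sometimes report something else, mostly with a low value. They report only what shows in the picture. A call takes as long as a camera call. They do not tell look-alikes from the thing itself.
- r.cut_out(query, camera): "mask" (480x640 bool, what is visible of it) and "bbox" ([left, top, right, bottom] in pixels, round what is visible of it).
- r.place_of(query, camera): "location" ([row, column] in pixels: a listed point, or the origin of a listed thing).
The state is a dict: "clock": time; "qpos": joint angles; "qvel": joint speeds; "joint_efforts": joint torques, N m; "eef_pos": TCP position; "tcp_rot": TCP orientation; "contact_force": force on the tool from outside, world axes, zero at the start; "wrist_torque": the same for the moment, N m; "opening": opening from 0.0 (shut) to 1.0 (fully open).
Only numpy, scipy, OpenCV 4.12 (cv2) and the standard library are available. Lean on these libraries where they do the work, as an engineer would, in place of code of your own. Each camera call takes 0.05 s, during which the arm holds its last target. There are 200 camera calls.

## Working session

There is one attempt and no reset: what is moved stays moved. The work goes in short steps, Python scripts to look and compute and a tool call to move; the robot and the scene stay as the last step left them, time stands still between calls to the robot, and variables do not carry over. Pictures are saved under pics/ and viewed, about 12 in all and at most 16, crops included, and the job is handed in when it is done.

Besides the shell and the picture viewer there is one more tool, called after "Emit:" as name(argument=value, ...) on one line, values as JSON. move_arm: Moves the arm, as the interface text tells. Its arguments: {"type":"object","properties":{"increments":{"type":"array","items":{"type":"object","properties":{"tx":{"type":"number"},"ty":{"type":"number"},"tz":{"type":"number"},"rx":{"type":"number"},"ry":{"type":"number"},"rz":{"type":"number"},"gripper":{"type":"number"}}}},"squeeze":{"type":"number"}},"required":["increments"]}

```bash
ls; mkdir -p pics; python3 - <<'E'
from rig import r
import cv2,numpy as np
for n in("scene","side","wrist"):
    p,d=r.grab_frame(n); cv2.imwrite(f"pics/{n}0.png",p[:,:,::-1]); np.save(f"pics/{n}0d.npy",d)
    m=r.camera_model(n); print(n,{k:np.round(v,3).tolist() for k,v in m.items()})
    if n!="wrist":
        for q in("finial_d","block","jar","mark_p"):
            print(q,[(np.round(o["location"]).tolist(),round(o["confidence"],2)) for o in r.place_of(q,n)])
print(r.sense())
E
```

```text
pics
scene {'fx': 619.214, 'fy': 619.214, 'cx': 317.665, 'cy': 248.352, 'R': [[0.214, 0.977, 0.003], [0.681, -0.147, -0.717], [-0.7, 0.155, -0.697]], 't': [-95.756, -302.985, 1590.3]}
finial_d [([249.0, 374.0], 0.95), ([201.0, 406.0], 0.89), ([244.0, 496.0], 0.86), ([222.0, 384.0], 0.86), ([214.0, 342.0], 0.75), ([262.0, 202.0], 0.72), ([260.0, 265.0], 0.57), ([236.0, 438.0], 0.53)]
block [([299.0, 461.0], 0.89)]
jar [([260.0, 204.0], 0.89)]
mark_p [([309.0, 271.0], 0.88), ([303.0, 372.0], 0.77), ([305.0, 321.0], 0.62), ([303.0, 413.0], 0.56)]
side {'fx': 602.168, 'fy': 602.168, 'cx': 328.505, 'cy': 224.601, 'R': [[0.861, -0.509, -0.015], [-0.285, -0.458, -0.842], [0.422, 0.729, -0.539]], 't': [-430.439, 192.833, 987.155]}
finial_d [([232.0, 289.0], 0.98), ([174.0, 256.0], 0.89), ([255.0, 237.0], 0.89), ([227.0, 207.0], 0.86), ([230.0, 244.0], 0.77), ([197.0, 257.0], 0.74), ([283.0, 341.0], 0.62)]
block [([177.0, 334.0], 0.75), ([282.0, 340.0], 0.22)]
jar [([335.0, 366.0], 0.61)]
mark_p [([237.0, 382.0], 0.85), ([214.0, 364.0], 0.8), ([260.0, 405.0], 0.61), ([196.0, 347.0], 0.58)]
wr
[... 189 characters left out ...]
0]]}
{'clock': 0.55, 'qpos': array([ 1.09759242e+00,  3.53004112e-01,  1.63340449e+00,  3.50162471e-06,
        1.15519048e+00, -2.40694127e-03]), 'qvel': array([-2.44601373e-03, -2.40757568e-04, -3.70630777e-04,  7.74254511e-04,
        6.53425258e-05,  1.16688929e-03]), 'joint_efforts': array([ 8.90969568e-04, -6.04780769e+01, -3.42252409e+01, -1.27362031e-05,
        1.76807014e-03, -2.46194894e-06]), 'eef_pos': array([283.50201982, 557.00529344, 231.27647391]), 'tcp_rot': array([-3.14158623e+00, -3.21899780e-06,  2.67079427e+00]), 'contact_force': array([ 0.01384459, -0.63619314,  0.70513487]), 'wrist_torque': array([ 0.02322899, -0.03743381, -0.01610041]), 'opening': 0.9988794979746798}
```

View pics/scene0.png

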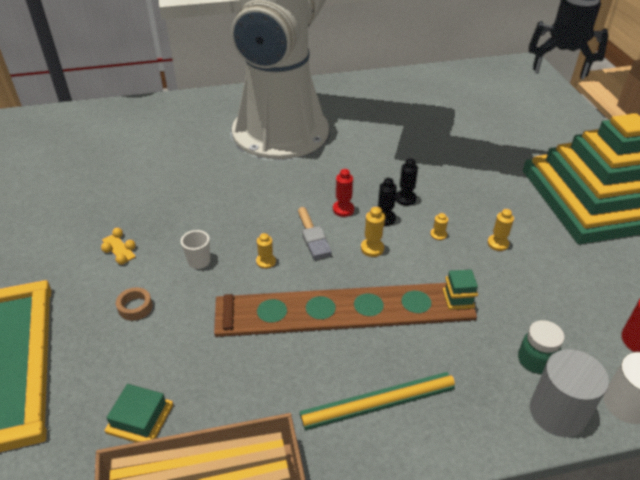

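View pics/side0.png

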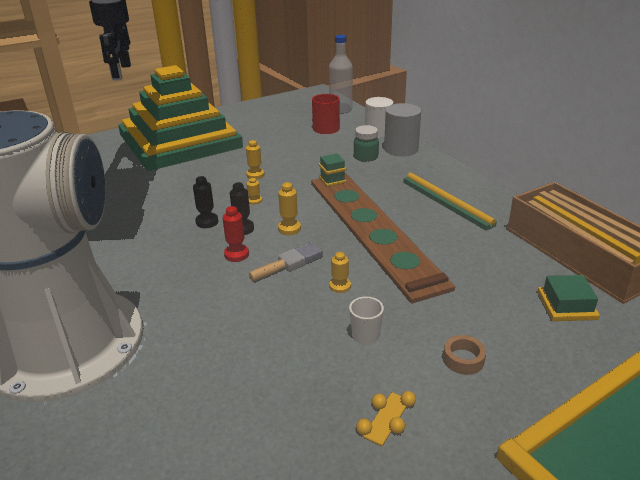

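The scene picture shows eight finial-like things. The gilt ones are at about (374,232), (502,230), (265,250) and (440,227), and they fit the description. The black ones at (387,200) and (408,182) and the red one at (344,193) are look-alikes. The block is at (461,288), at the plank's right end, and the cleat is at the left end. The side view agrees. Next I'll measure positions from both cameras and make a crop to confirm.

```bash
cat > h.py <<'E'
import cv2,numpy as np
from scipy.optimize import least_squares
def cloud(n,p,d,m):
    v,u=np.mgrid[:480,:640]
    c=np.stack([(u-m["cx"])/m["fx"]*d,(v-m["cy"])/m["fy"]*d,d],-1)
    W=(c-m["t"])@np.asarray(m["R"])   # R^T(c-t)
    W[d<=0]=np.nan
    return W
def circ(P):
    f=lambda q:np.hypot(P[:,0]-q[0],P[:,1]-q[1])-q[2]
    s=least_squares(f,[*P[:,:2].mean(0),16],loss="soft_l1",f_scale=1.5)
    return s.x
def circr(P,R,away):
    f=lambda q:np.hypot(P[:,0]-q[0],P[:,1]-q[1])-R
    x0=P[:,:2].mean(0)+away*R*.6
    return least_squares(f,x0,loss="soft_l1",f_scale=1.5).x
def gilt(p):
    h=cv2.cvtColor(p,cv2.COLOR_RGB2HSV); return cv2.inRange(h,(14,120,60),(30,255,255))
def green(p):
    h=cv2.cvtColor(p,cv2.COLOR_RGB2HSV); return cv2.inRange(h,(60,80,30),(90,255,255))
E
python3 - <<'E'
from rig import r
from h import *
for n in("scene","side"):
    p=cv2.imread(f"pics/{n}0.png")[:,:,::-1].copy(); d=np.load(f"pics/{n}0d.npy"); m=r.camera_model(n)
    W=cloud(n,p,d,m); C=-np.asarray(m["R"]).T@m["t"]
    for nm,M,lo in(("gilt",gilt(p),60),("green",green(p),120)):
        k,L,S,c=cv2.connectedComponentsWithStats(M)
        for i in range(1,k):
            if S[i,4]<lo or S[i,4]>2500: continue
            P=W[L==i]; P=P[~np.isnan(P[:,0])]
            if len(P)<30: continue
            z1=np.percentile(P[:,2],99); ctr=np.median(P,0)
            o=[n,nm,c[i].round().tolist(),int(S[i,4]),"med",ctr.round().tolist(),"ztop",round(z1,1)]
            if nm=="gilt" and 40<z1<130:
                H=min([56,74,92,110],key=lambda h:abs(h-z1)); R={56:14,74:15.5,92:17,110:18.5}[H]; 
                B=P[(P[:,2]>.4*H)&(P[:,2]<.78*H)]
                a=ctr[:2]-C[:2]; a/=np.hypot(*a)
                if len(B)>10:o+=["belly",circr(B,R,a).round(1).tolist(),circ(B).round(1).tolist()]
            if nm=="green": 
                e=cv2.minAreaRect(P[:,:2].astype(np.float32)); o+=["rect",np.round(e[0],1),np.round(e[1])]
            print(*o)
    q=r.grab_frame(n)
    j=r.cut_out("jar",n)
    if j: P=W[j[0]["mask"]];print("jar",np.nanmedian(P,0).round(),np.nanmax(P,0).round())
    for o in r.place_of("finial_d",n): print(np.round(o["location"]),round(o["confidence"],2))
a=cv2.imread("pics/scene0.png")[140:340,190:530]; a=cv2.resize(a,None,fx=2.3,fy=2.3,interpolation=cv2.INTER_CUBIC); cv2.imwrite("pics/crop1.png",a)
E
```

```text
scene gilt [627.0, 102.0] 1418 med [-143.0, 1145.0, -96.0] ztop 203.3
scene gilt [599.0, 102.0] 78 med [-234.0, 1102.0, -189.0] ztop -181.8
scene gilt [610.0, 151.0] 869 med [453.0, 613.0, 150.0] ztop 155.6
scene gilt [596.0, 176.0] 1295 med [473.0, 584.0, 100.0] ztop 105.3
scene gilt [582.0, 200.0] 1726 med [493.0, 555.0, 50.0] ztop 56.0 belly [498.8, 562.4] [430.2, 633.0, 113.0]
scene gilt [374.0, 232.0] 874 med [483.0, 105.0, 56.0] ztop 111.4 belly [470.6, 109.2] [471.0, 109.1, 18.2]
scene gilt [501.0, 231.0] 667 med [522.0, 361.0, 49.0] ztop 93.5 belly [511.1, 368.9] [512.8, 367.8, 15.3]
scene gilt [440.0, 227.0] 332 med [466.0, 254.0, 31.0] ztop 58.5 belly [457.5, 258.9] [457.7, 258.9, 13.9]
scene gilt [119.0, 246.0] 693 med [367.0, -398.0, 9.0] ztop 23.9
scene gilt [265.0, 252.0] 504 med [471.0, -111.0, 40.0] ztop 75.5 belly [460.7, -110.7] [462.1, -110.8, 14.3]
scene gilt [456.0, 297.0] 449 med [667.0, 208.0, 23.0] ztop 58.2 belly [648.5, 214.4] [645.7, 228.4, 27.4]
scene gilt [134.0, 302.0] 425 med [534.0, -366.0, 22.0] ztop 27.7
scene gilt [377.0, 400.0] 1683 med [827.0, 14.
[... 3216 characters left out ...]
2.0, 159.0] 141 med [643.0, 224.0, 70.0] ztop 72.8 rect [644.1 225.8] [43. 42.]
side green [346.0, 196.0] 202 med [634.0, 146.0, 12.0] ztop 15.6 rect [633.4 146.5] [47. 50.]
side green [364.0, 215.0] 242 med [622.0, 57.0, 12.0] ztop 15.3 rect [620.3  56.7] [52. 52.]
side green [383.0, 236.0] 293 med [609.0, -31.0, 12.0] ztop 15.2 rect [609.2 -30.9] [51. 52.]
side green [405.0, 260.0] 348 med [597.0, -120.0, 12.0] ztop 15.1 rect [ 597.1 -121.7] [53. 53.]
side green [573.0, 289.0] 992 med [766.0, -366.0, 41.0] ztop 44.0 rect [ 766.1 -363.1] [68. 66.]
jar [ 424. -250.   41.] [ 453. -213.   63.]
[173. 257.] 0.91
[228. 244.] 0.76
[253. 236.] 0.75
[231. 291.] 0.74
[225. 208.] 0.57
[197. 256.] 0.52
```

View pics/crop1.png

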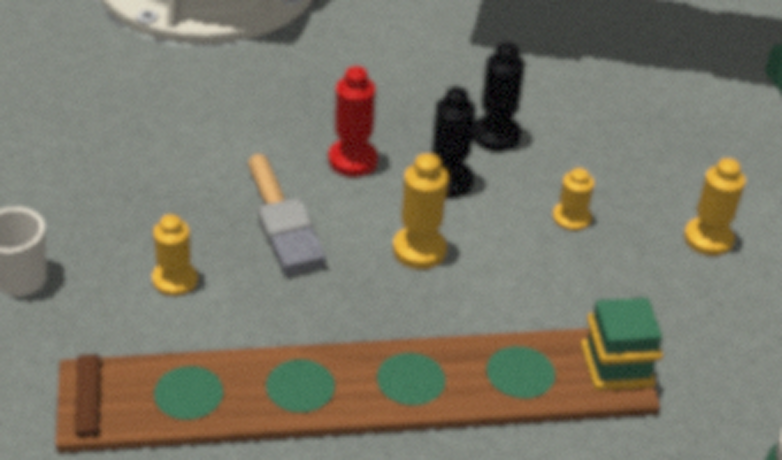

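The crop confirms four gilt finials by measured height: d about 110 mm at (470,110), c about 92 at (512,368), b about 74 at (460,-110), a about 57 at (458,259). The black and red ones are look-alikes, and the block is at the +y end of the row. Before choosing the grasp direction I'll measure the obstacles and the remaining clearances.

```bash
cat >> h.py <<'E'
def go(r,x,y,z,yaw):
    "total tool-frame shift (cm) and turn (deg) to the target, shift given after the turn"
    s=r.sense(); p=s["eef_pos"]; D=np.array([x,y,z])-p
    out=[]
    for a in (s["tcp_rot"][2],np.radians(yaw)):
        out.append(np.round([np.cos(a)*D[0]+np.sin(a)*D[1],np.sin(a)*D[0]-np.cos(a)*D[1],-D[2]],1)/10)
    print("pose",p.round(1),np.degrees(s["tcp_rot"]).round(1),"open",round(s["opening"],3),"F",s["contact_force"].round(1),"t",round(s["clock"],2))
    print("shift now-axes",out[0].round(2),"| yaw-axes",out[1].round(2),"rz",round(np.degrees(s["tcp_rot"][2])-yaw,2))
E
python3 - <<'E'
from rig import r
from h import *
for n in("scene","side"):
    p=cv2.imread(f"pics/{n}0.png")[:,:,::-1].copy(); d=np.load(f"pics/{n}0d.npy"); m=r.camera_model(n)
    W=cloud(n,p,d,m)
    h=cv2.cvtColor(p,cv2.COLOR_RGB2HSV)
    for nm,M in(("blk",cv2.inRange(h,(0,0,0),(180,255,45))),("red",cv2.inRange(h,(0,150,60),(8,255,255)))):
        M[(W[...,2]<8)|(W[...,2]>120)]=0
        k,L,S,c=cv2.connectedComponentsWithStats(M)
        for i in range(1,k):
            if S[i,4]<150: continue
            P=W[L==i];B=P[(P[:,2]>45)&(P[:,2]<85)]
            if len(B)>30 and B[0,0]<600:print(n,nm,c[i].round(),np.nanmedian(B,0).round(),np.nanmax(P[:,2]).round())
    G=green(p)>0; Q=W[G&(W[...,2]>10)&(W[...,2]<40)&(W[...,1]>400)&(W[...,0]<800)]
    print("pyramid y min",np.nanpercentile(Q[:,1],1).round(),np.nanmin(Q[:,0]).round(),np.nanmax(Q[:,0]).round())
go(r,511.5,368.5,150,82.3)
E
```

```text
scene blk [47. 44.] [-481. -595.   67.] 120.0
scene blk [398. 191.] [393. 173.  66.] 112.0
scene red [343. 193.] [355.  76.  66.] 114.0
pyramid y min 526.0 292.0 556.0
side blk [204. 201.] [326. 213.  65.] 111.0
side blk [240. 201.] [381. 147.  70.] 111.0
side red [234. 232.] [332.  67.  65.] 113.0
pyramid y min 524.0 287.0 547.0
pose [283.5 557.  231.3] [-180.   -0.  153.] open 1.003 F [ 0.6 -0.5  0.5] t 0.85
shift now-axes [-28.87  -6.46   8.13] | yaw-axes [-15.63  25.12   8.13] rz 70.73
```

Emit:
move_arm(increments=[{"tx":-4.12,"ty":-0.92,"gripper":0.4},{"tx":-4.12,"ty":-0.92},{"tx":-4.12,"ty":-0.92},{"tx":-4.12,"ty":-0.92},{"tx":-4.12,"ty":-0.92},{"tx":-4.12,"ty":-0.92},{"tx":-4.15,"ty":-0.94},{"rz":7.86},{"rz":7.86},{"rz":7.86},{"rz":7.86},{"rz":7.86}], squeeze=40)

```text
invalid input
```

Emit:
move_arm(increments=[{"rz":7.86},{"rz":7.86},{"rz":7.86},{"rz":7.86},{"tz":2.5},{"tz":2.5},{"tz":2.5},{}])

```text
invalid input
```

```bash
python3 - <<'E'
from rig import r
from h import *
go(r,511.5,368.5,35,82.3)
s=r.sense();p,d=r.grab_frame("wrist");m=r.camera_model("wrist")
# wrist check: depth cloud to world
from scipy.spatial.transform import Rotation as Ro
T=np.asarray(m["hand_eye"]);R=Ro.from_euler("xyz",s["tcp_rot"]).as_matrix()
v,u=np.mgrid[:480,:640];c=np.stack([(u-m["cx"])/m["fx"]*d,(v-m["cy"])/m["fy"]*d,d],-1)
W=(c@T[:3,:3].T+T[:3,3])@R.T+s["eef_pos"]
G=gilt(p);k,L,S,cc=cv2.connectedComponentsWithStats(G)
for i in range(1,k):
    if S[i,4]>150:
        P=W[(L==i)&(d>0)]; zt=np.percentile(P[:,2],99); t=P[P[:,2]>zt-4]; print(cc[i].round(),S[i,4],zt.round(1),"top ctr",((t.max(0)+t.min(0))/2).round(1),"foot",np.median(P[P[:,2]<15],0).round(1))
cv2.imwrite("pics/w1.png",p[:,:,::-1])
E
```

```text
pose [283.5 557.  231.3] [-180.   -0.  153.] open 1.003 F [ 0.6 -0.5  0.5] t 0.85
shift now-axes [-28.87  -6.46  19.63] | yaw-axes [-15.63  25.12  19.63] rz 70.73
[415. 230.] 9085 51.8 top ctr [418.6 659.4  65.6] foot [nan nan nan]
[620. 165.] 2262 -417.6 top ctr [ 478.2 1033.9 -210.9] foot [ 603.8 1235.2 -500. ]
[448. 262.] 9200 101.6 top ctr [385.4 659.5 204. ] foot [nan nan nan]
[632. 263.] 785 -416.2 top ctr [ 727.2  996.7 -210.2] foot [ 935.6 1240.9 -535.6]
[516. 282.] 5744 151.6 top ctr [351.9 662.  202.6] foot [nan nan nan]
[569. 361.] 4256 293.0 top ctr [301.9 620.  297.7] foot [nan nan nan]
[104. 467.] 400 304.9 top ctr [265.6 497.  303.1] foot [473.6 131.1  11.3]
  return _methods._mean(a, axis=axis, dtype=dtype,
  ret = um.true_divide(
```

Emit:
move_arm(increments=[{"tx":-4.12,"ty":-0.92,"tz":0,"rx":0,"ry":0,"rz":0,"gripper":0.4},{"tx":-4.12,"ty":-0.92,"tz":0,"rx":0,"ry":0,"rz":0,"gripper":0.4},{"tx":-4.12,"ty":-0.92,"tz":0,"rx":0,"ry":0,"rz":0,"gripper":0.4},{"tx":-4.12,"ty":-0.92,"tz":0,"rx":0,"ry":0,"rz":0,"gripper":0.4},{"tx":-4.12,"ty":-0.92,"tz":0,"rx":0,"ry":0,"rz":0,"gripper":0.4},{"tx":-4.12,"ty":-0.92,"tz":0,"rx":0,"ry":0,"rz":0,"gripper":0.4},{"tx":-4.15,"ty":-0.94,"tz":0,"rx":0,"ry":0,"rz":0,"gripper":0.4}], squeeze=40)

```text
clock: 1.6
eef_pos: [512.7, 367.3, 231.4]
tcp_rot: [3.141, 0.0, 2.671]
contact_force: [-0.0, 0.5, 0.4]
opening: 0.701
```

Emit:
move_arm(increments=[{"tx":0,"ty":0,"tz":0,"rx":0,"ry":0,"rz":7.86,"gripper":0.4},{"tx":0,"ty":0,"tz":0,"rx":0,"ry":0,"rz":7.86,"gripper":0.4},{"tx":0,"ty":0,"tz":0,"rx":0,"ry":0,"rz":7.86,"gripper":0.4},{"tx":0,"ty":0,"tz":0,"rx":0,"ry":0,"rz":7.86,"gripper":0.4},{"tx":0,"ty":0,"tz":0,"rx":0,"ry":0,"rz":7.86,"gripper":0.4},{"tx":0,"ty":0,"tz":0,"rx":0,"ry":0,"rz":7.86,"gripper":0.4},{"tx":0,"ty":0,"tz":0,"rx":0,"ry":0,"rz":7.86,"gripper":0.4},{"tx":0,"ty":0,"tz":0,"rx":0,"ry":0,"rz":7.86,"gripper":0.4},{"tx":0,"ty":0,"tz":0,"rx":0,"ry":0,"rz":7.86,"gripper":0.4},{"tx":0,"ty":0,"tz":3,"rx":0,"ry":0,"rz":0,"gripper":0.4},{"tx":0,"ty":0,"tz":3,"rx":0,"ry":0,"rz":0,"gripper":0.4},{"tx":0,"ty":0,"tz":0,"rx":0,"ry":0,"rz":0,"gripper":0.4}])

```text
clock: 2.8
eef_pos: [509.3, 366.9, 167.5]
tcp_rot: [-3.137, 0.005, 1.436]
contact_force: [-0.1, -0.1, -0.5]
opening: 0.7
```

```bash
cat >> h.py <<'E'
from scipy.spatial.transform import Rotation as Ro
def wrist(r,name):
    s=r.sense();p,d=r.grab_frame("wrist");m=r.camera_model("wrist")
    T=np.asarray(m["hand_eye"]);R=Ro.from_euler("xyz",s["tcp_rot"]).as_matrix()
    v,u=np.mgrid[:480,:640];c=np.stack([(u-m["cx"])/m["fx"]*d,(v-m["cy"])/m["fy"]*d,d],-1)
    W=(c@T[:3,:3].T+T[:3,3])@R.T+s["eef_pos"]
    cv2.imwrite(f"pics/{name}.png",p[:,:,::-1])
    for nm,G in(("gilt",gilt(p)),("green",green(p))):
        k,L,S,cc=cv2.connectedComponentsWithStats(G)
        for i in range(1,k):
            if S[i,4]<150: continue
            P=W[(L==i)&(d>0)]
            if len(P)<50 or P[:,2].min()<-30: continue
            zt=np.percentile(P[:,2],99); f=lambda Q:((Q.max(0)+Q.min(0))/2).round(1)
            print(nm,cc[i].round(),S[i,4],"ztop",zt.round(1),"top ctr",f(P[P[:,2]>zt-4]),"med",np.median(P,0).round(1),"foot",f(P[P[:,2]<12]) if (P[:,2]<12).sum()>20 else None)
    return p,W
E
python3 - <<'E'
from rig import r
from h import *
go(r,511.5,368.5,35,82.3); wrist(r,"w1")
E
```

```text
pose [509.3 366.9 167.5] [-179.7    0.3   82.3] open 0.7 F [-0.1 -0.1 -0.5] t 2.8
shift now-axes [ 0.19  0.2  13.25] | yaw-axes [ 0.19  0.2  13.25] rz -0.01
gilt [67. 10.] 3305 ztop 51.6 top ctr [371.6 545.5  50. ] med [359.  540.8  48.8] foot None
gilt [320. 228.] 2741 ztop 92.9 top ctr [511.1 369.1  91.3] med [512.  377.4  76.3] foot [509.6 367.6   5.6]
gilt [280. 339.] 1552 ztop 56.6 top ctr [457.9 259.5  55.1] med [460.3 266.5  36.9] foot [452.8 244.4   5.7]
gilt [475. 329.] 1822 ztop 53.4 top ctr [612.5 305.1 131.9] med [639.4 249.   15.6] foot [647.7 240.8   6.8]
gilt [631. 420.] 1267 ztop 253.9 top ctr [576.3 369.3 254.7] med [811.3 109.8  18.6] foot [812.5 122.2   7.8]
gilt [470. 448.] 1158 ztop 118.9 top ctr [546.9 365.1 245.2] med [646.4  89.5  12.4] foot [642.7  78.2  11.1]
green [155.  26.] 9810 ztop 35.6 top ctr [419.1 535.   34.2] med [410.5 529.8  32.8] foot [420.5 529.3   6.9]
green [622. 241.] 2318 ztop 45.3 top ctr [767.9 309.   44.5] med [768.1 319.   22.6] foot [779.7 315.6   5.4]
green [476. 334.] 679 ztop 40.6 top ctr [610.6 301.3 128.1] med [640.  247.6  30.5] foot None
green [498. 352.] 580 ztop 223.2 top ctr [566.4 370.9 222.5] med [645.3 247.7  60.3] foot None
green [615. 409.] 1107 ztop 250.2 top ctr [575.6 369.9 250.8] med [799.3 119.1  10.9] foot [808.4 108.9   5.6]
green [458. 421.] 155 ztop 250.6 top ctr [539.9 379.9 250.5] med [628.3 125.5  13.3] foot None
green [461. 463.] 670 ztop 259.0 top ctr [537.8 376.6 258.2] med [633.3  67.7  13.2] foot None
```

View pics/w1.png

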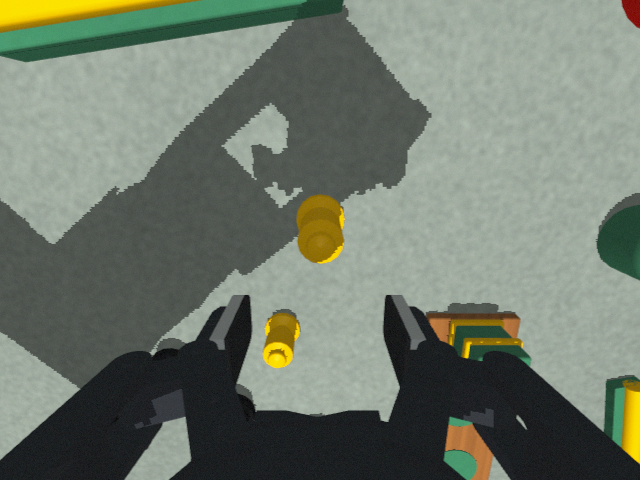

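The wrist view shows c centred at (320,240), with a at (280,350). The wrist gives c at (511,369) and 93 mm tall, which agrees with the scene camera. Now grasping c.

Emit:
move_arm(increments=[{"tx":0.2,"ty":0.2,"tz":0,"rx":0,"ry":0,"rz":0,"gripper":0.4},{"tx":0,"ty":0,"tz":3,"rx":0,"ry":0,"rz":0,"gripper":0.4},{"tx":0,"ty":0,"tz":3,"rx":0,"ry":0,"rz":0,"gripper":0.4},{"tx":0,"ty":0,"tz":2.5,"rx":0,"ry":0,"rz":0,"gripper":0.4},{"tx":0,"ty":0,"tz":2.5,"rx":0,"ry":0,"rz":0,"gripper":0.4},{"tx":0,"ty":0,"tz":2.2,"rx":0,"ry":0,"rz":0,"gripper":0.4},{"tx":0,"ty":0,"tz":0,"rx":0,"ry":0,"rz":0,"gripper":0.4},{"tx":0,"ty":0,"tz":0,"rx":0,"ry":0,"rz":0,"gripper":-1},{"tx":0,"ty":0,"tz":0,"rx":0,"ry":0,"rz":0,"gripper":-1},{"tx":0,"ty":0,"tz":0,"rx":0,"ry":0,"rz":0,"gripper":-1},{"tx":0,"ty":0,"tz":0,"rx":0,"ry":0,"rz":0,"gripper":-1},{"tx":0,"ty":0,"tz":0,"rx":0,"ry":0,"rz":0,"gripper":-1}])

```text
clock: 4.05
eef_pos: [515.0, 371.2, 41.4]
tcp_rot: [3.139, -0.002, 1.436]
contact_force: [-0.7, 0.1, 6.6]
opening: 0.386
```

Emit:
move_arm(increments=[{"tx":0,"ty":0,"tz":0,"rx":0,"ry":0,"rz":0,"gripper":-1},{"tx":0,"ty":0,"tz":-2,"rx":0,"ry":0,"rz":0,"gripper":-1},{"tx":0,"ty":0,"tz":-4,"rx":0,"ry":0,"rz":0,"gripper":-1},{"tx":0,"ty":0,"tz":-4,"rx":0,"ry":0,"rz":0,"gripper":-1},{"tx":0,"ty":0,"tz":-3,"rx":0,"ry":0,"rz":0,"gripper":-1},{"tx":0,"ty":0,"tz":0,"rx":0,"ry":0,"rz":0,"gripper":-1}])

```text
clock: 4.65
eef_pos: [516.3, 372.0, 175.3]
tcp_rot: [3.135, -0.006, 1.436]
contact_force: [0.5, 0.2, -0.5]
opening: 0.384
```

```bash
python3 - <<'E'
from rig import r
from h import *
go(r,622,57.5,100,82.3)
E
```

```text
pose [516.3 372.  175.3] [179.6  -0.4  82.3] open 0.384 F [ 0.5  0.2 -0.5] t 4.65
shift now-axes [-29.75  14.69   7.53] | yaw-axes [-29.75  14.69   7.53] rz -0.01
```

Emit:
move_arm(increments=[{"tx":-1.8,"ty":0.9,"tz":0,"rx":0,"ry":0,"rz":0,"gripper":-1},{"tx":-3.5,"ty":1.7,"tz":0,"rx":0,"ry":0,"rz":0,"gripper":-1},{"tx":-3.8,"ty":1.9,"tz":0,"rx":0,"ry":0,"rz":0,"gripper":-1},{"tx":-3.8,"ty":1.9,"tz":0,"rx":0,"ry":0,"rz":0,"gripper":-1},{"tx":-3.8,"ty":1.9,"tz":0,"rx":0,"ry":0,"rz":0,"gripper":-1},{"tx":-3.8,"ty":1.9,"tz":0,"rx":0,"ry":0,"rz":0,"gripper":-1},{"tx":-3.8,"ty":1.9,"tz":0,"rx":0,"ry":0,"rz":0,"gripper":-1},{"tx":-3.5,"ty":1.7,"tz":0,"rx":0,"ry":0,"rz":0,"gripper":-1},{"tx":-1.9,"ty":0.9,"tz":2,"rx":0,"ry":0,"rz":0,"gripper":-1},{"tx":0,"ty":0,"tz":3,"rx":0,"ry":0,"rz":0,"gripper":-1},{"tx":0,"ty":0,"tz":2.5,"rx":0,"ry":0,"rz":0,"gripper":-1},{"tx":0,"ty":0,"tz":0,"rx":0,"ry":0,"rz":0,"gripper":-1}])

```text
clock: 5.85
eef_pos: [616.7, 55.5, 90.9]
tcp_rot: [-3.135, 0.001, 1.436]
contact_force: [-1.1, 0.2, -1.1]
opening: 0.383
```

Emit:
move_arm(increments=[{"tx":0,"ty":0,"tz":0,"rx":0,"ry":0,"rz":0,"gripper":-1},{"tx":0,"ty":0,"tz":0,"rx":0,"ry":0,"rz":0,"gripper":-1},{"tx":0,"ty":0,"tz":0,"rx":0,"ry":0,"rz":0,"gripper":-1}])

```text
clock: 6.15
eef_pos: [620.5, 56.5, 95.9]
tcp_rot: [3.139, -0.0, 1.437]
contact_force: [0.1, 0.3, -0.4]
opening: 0.385
```

```bash
cat >> h.py <<'E'
RAD={"a":14,"b":15.5,"c":17,"d":18.5}
def find(r,key,xy,rad=60):
    "belly centre, foot bottom and top of the gilt thing near xy, from both fixed cameras"
    for n in("scene","side"):
        m=r.camera_model(n);p,d=r.grab_frame(n);W=cloud(n,p,d,m);C=-np.asarray(m["R"]).T@m["t"]
        M=(gilt(p)>0)&(np.hypot(W[...,0]-xy[0],W[...,1]-xy[1])<rad); P=W[M]
        if len(P)<40: print(n,"few",len(P)); continue
        z0,z1=np.percentile(P[:,2],[1,99]); h=z1-z0
        B=P[(P[:,2]>z0+.4*h)&(P[:,2]<z0+.78*h)]; a=P[:,:2].mean(0)-C[:2];a/=np.hypot(*a)
        F=P[P[:,2]<z0+5]
        print(n,"belly",circr(B,RAD[key],a).round(1),"z",z0.round(1),z1.round(1))
E
python3 - <<'E'
from rig import r
from h import *
go(r,622,57.5,53.4,82.3); find(r,"c",(622,57.5)); 
E
```

```text
pose [620.5  56.5  95.9] [179.9  -0.   82.3] open 0.385 F [ 0.1  0.3 -0.4] t 6.15
shift now-axes [0.12 0.13 4.25] | yaw-axes [0.12 0.13 4.25] rz 0.01
scene belly [616.9  52.7] z 9.1 158.1
side belly [619.5  56.2] z 12.0 145.5
```

Emit:
move_arm(increments=[{"tx":0.1,"ty":0.1,"tz":0,"rx":0,"ry":0,"rz":0,"gripper":-1},{"tx":0,"ty":0,"tz":0,"rx":0,"ry":0,"rz":0,"gripper":-1},{"tx":0,"ty":0,"tz":1.5,"rx":0,"ry":0,"rz":0,"gripper":-1},{"tx":0,"ty":0,"tz":1,"rx":0,"ry":0,"rz":0,"gripper":-1},{"tx":0,"ty":0,"tz":0,"rx":0,"ry":0,"rz":0,"gripper":-1},{"tx":0,"ty":0,"tz":0,"rx":0,"ry":0,"rz":0,"gripper":-1},{"tx":0,"ty":0,"tz":0,"rx":0,"ry":0,"rz":0,"gripper":-1},{"tx":0,"ty":0,"tz":0,"rx":0,"ry":0,"rz":0,"gripper":-1},{"tx":0,"ty":0,"tz":0,"rx":0,"ry":0,"rz":0,"gripper":-1},{"tx":0,"ty":0,"tz":0,"rx":0,"ry":0,"rz":0,"gripper":-1}])

```text
clock: 7.25
eef_pos: [620.8, 57.0, 69.6]
tcp_rot: [3.141, -0.0, 1.436]
contact_force: [0.8, 0.1, -0.4]
opening: 0.387
```

```bash
python3 - <<'E'
from rig import r
from h import *
go(r,622,57.5,53.4,82.3); find(r,"c",(622,57.5),35); 
E
```

```text
pose [620.8  57.   69.6] [180.   -0.   82.3] open 0.387 F [ 0.8  0.1 -0.4] t 7.25
shift now-axes [0.06 0.11 1.62] | yaw-axes [0.06 0.11 1.62] rz -0.02
scene belly [621.2  55. ] z 10.3 112.8
side belly [619.1  56.1] z 29.0 119.2
```

Emit:
move_arm(increments=[{"tx":0.15,"ty":0.1,"tz":0.5,"rx":0,"ry":0,"rz":0,"gripper":-1},{"tx":0,"ty":0,"tz":0.4,"rx":0,"ry":0,"rz":0,"gripper":-1},{"tx":0,"ty":0,"tz":0.3,"rx":0,"ry":0,"rz":0,"gripper":-1},{"tx":0,"ty":0,"tz":0.3,"rx":0,"ry":0,"rz":0,"gripper":-1},{"tx":0,"ty":0,"tz":0,"rx":0,"ry":0,"rz":0,"gripper":-1},{"tx":0,"ty":0,"tz":0,"rx":0,"ry":0,"rz":0,"gripper":-1},{"tx":0,"ty":0,"tz":0,"rx":0,"ry":0,"rz":0,"gripper":-1},{"tx":0,"ty":0,"tz":0,"rx":0,"ry":0,"rz":0,"gripper":-1}])

```text
clock: 8.15
eef_pos: [621.9, 58.4, 54.3]
tcp_rot: [3.142, -0.0, 1.436]
contact_force: [-0.1, -0.8, -0.8]
opening: 0.383
```

Emit:
move_arm(increments=[{"tx":0,"ty":0,"tz":0.1,"rx":0,"ry":0,"rz":0,"gripper":-1},{"tx":0,"ty":0,"tz":0,"rx":0,"ry":0,"rz":0,"gripper":-1},{"tx":0,"ty":0,"tz":0,"rx":0,"ry":0,"rz":0,"gripper":-1},{"tx":0,"ty":0,"tz":0,"rx":0,"ry":0,"rz":0,"gripper":-1}])

```text
clock: 8.55
eef_pos: [622.0, 58.4, 53.5]
tcp_rot: [3.141, -0.0, 1.436]
contact_force: [-0.3, 0.5, 3.6]
opening: 0.383
```

```bash
python3 - <<'E'
from rig import r
from h import *
go(r,622,57.5,52,82.3); find(r,"c",(622,57.5),35); 
E
```

```text
pose [622.   58.4  53.5] [180.   -0.   82.3] open 0.383 F [-0.3  0.5  3.6] t 8.55
shift now-axes [-0.09  0.01  0.15] | yaw-axes [-0.09  0.01  0.15] rz -0.02
scene belly [624.9  57.2] z 10.8 110.4
side belly [620.3  57.6] z 13.1 103.0
```

Emit:
move_arm(increments=[{"tx":0,"ty":0,"tz":0,"rx":0,"ry":0,"rz":0,"gripper":-0.1},{"tx":0,"ty":0,"tz":0,"rx":0,"ry":0,"rz":0,"gripper":0.4},{"tx":0,"ty":0,"tz":0,"rx":0,"ry":0,"rz":0,"gripper":0.4},{"tx":0,"ty":0,"tz":0,"rx":0,"ry":0,"rz":0,"gripper":0.4},{"tx":0,"ty":0,"tz":-3,"rx":0,"ry":0,"rz":0,"gripper":0.4},{"tx":0,"ty":0,"tz":-4,"rx":0,"ry":0,"rz":0,"gripper":0.4},{"tx":0,"ty":0,"tz":-4,"rx":0,"ry":0,"rz":0,"gripper":0.4},{"tx":0,"ty":0,"tz":0,"rx":0,"ry":0,"rz":0,"gripper":0.4}])

```text
clock: 9.45
eef_pos: [625.3, 58.7, 169.1]
tcp_rot: [3.133, -0.002, 1.436]
contact_force: [0.5, 0.5, -0.5]
opening: 0.699
```

Emit:
move_arm(increments=[{"tx":0.4,"ty":-2,"tz":0,"rx":0,"ry":0,"rz":0,"gripper":0.4},{"tx":0.6,"ty":-3,"tz":0,"rx":0,"ry":0,"rz":0,"gripper":0.4},{"tx":0.6,"ty":-3,"tz":0,"rx":0,"ry":0,"rz":0,"gripper":0.4},{"tx":0.6,"ty":-3,"tz":0,"rx":0,"ry":0,"rz":0,"gripper":0.4},{"tx":0.6,"ty":-3,"tz":0,"rx":0,"ry":0,"rz":0,"gripper":0.4},{"tx":0.3,"ty":-1.8,"tz":0,"rx":0,"ry":0,"rz":0,"gripper":0.4},{"tx":0,"ty":0,"tz":0,"rx":0,"ry":0,"rz":0,"gripper":0.4},{"tx":0,"ty":0,"tz":0,"rx":0,"ry":0,"rz":0,"gripper":0.4},{"tx":0,"ty":0,"tz":0,"rx":0,"ry":0,"rz":0,"gripper":0.4},{"tx":0,"ty":0,"tz":0,"rx":0,"ry":0,"rz":0,"gripper":0.4},{"tx":0,"ty":0,"tz":0,"rx":0,"ry":0,"rz":0,"gripper":0.4}])

```text
clock: 10.55
eef_pos: [470.0, 110.1, 163.1]
tcp_rot: [-3.142, 0.0, 1.436]
contact_force: [-0.7, -0.5, 0.4]
opening: 0.699
```

```bash
python3 - <<'E'
from rig import r
from h import *
go(r,470.3,109.7,46,82.3); wrist(r,"w2")
for n in("scene",):
    p,d=r.grab_frame(n); cv2.imwrite("pics/s2.png",p[:,:,::-1])
find(r,"c",(622,57.5),35)
E
```

```text
pose [470.  110.1 163.1] [-180.     0.    82.3] open 0.699 F [-0.7 -0.5  0.4] t 10.55
shift now-axes [-0.03  0.03 11.71] | yaw-axes [-0.03  0.03 11.71] rz -0.05
gilt [500. 189.] 24804 ztop 102.9 top ctr [570.6  81.  158. ] med [617.6 109.6  12.5] foot [627.7 104.8   5.1]
gilt [273.  35.] 2471 ztop 56.8 top ctr [457.6 258.2  55.4] med [458.9 253.3  46.6] foot [456.1 264.1   4.1]
gilt [318. 239.] 3791 ztop 110.5 top ctr [470.3 109.9 109. ] med [471.2 118.8  91.2] foot [467.1  99.5   5.5]
gilt [334. 408.] 368 ztop 237.2 top ctr [474.6 119.3 237.5] med [459.7 -94.6   7.7] foot [460.2 -96.8   5.3]
gilt [468. 453.] 1215 ztop 252.2 top ctr [497.2 118.9 252.6] med [ 599.8 -172.1   12.4] foot [ 604.1 -173.3   11.4]
green [570.  34.] 5958 ztop 71.7 top ctr [644.2 222.6  70.4] med [639.5 222.9  69.8] foot None
green [509.  43.] 842 ztop 38.7 top ctr [624.1 228.9  37.2] med [623.9 229.4  30. ] foot None
green [508. 155.] 3585 ztop 14.7 top ctr [634.6 147.2  13.1] med [634.6 148.1  12.9] foot [634.2 147.9  11.1]
green [491. 244.] 683 ztop 14.6 top ctr [622.7  59.3  13.1] med [622.3  75.1  13. ] foot [622.9  59.   11.4]
green [478. 339.] 1702 ztop 211.9 top ctr [521.  112.6 212.7] med [610.7 -25.3  13.1] foot [612.5 -27.5  11.5]
green [461. 428.] 461 ztop 248.4 top ctr [499.8 122.9 247.2] med [ 592.2 -134.4   13.2] foot None
scene belly [620.9  55.7] z 10.6 105.0
side belly [619.9  57.8] z 12.6 102.9
```

View pics/w2.png

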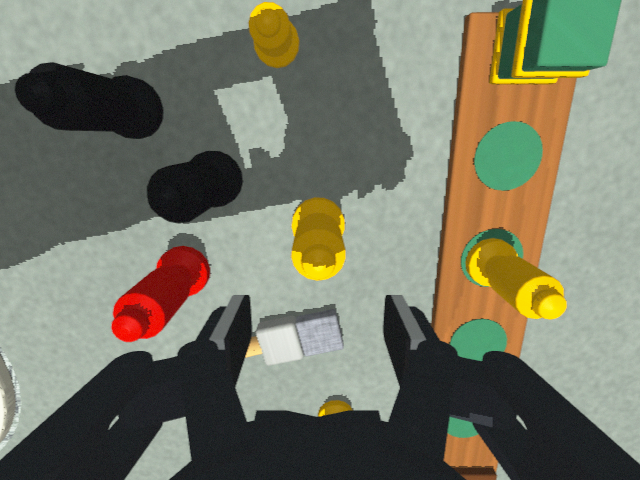

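The wrist view shows d at (318,239) between the fingers. The black and red look-alikes are to the left, and c stands on the second mark at (490,255). Now grasping d.

Emit:
move_arm(increments=[{"tx":0,"ty":0,"tz":3,"rx":0,"ry":0,"rz":0,"gripper":0.4},{"tx":0,"ty":0,"tz":3,"rx":0,"ry":0,"rz":0,"gripper":0.4},{"tx":0,"ty":0,"tz":2.5,"rx":0,"ry":0,"rz":0,"gripper":0.4},{"tx":0,"ty":0,"tz":2,"rx":0,"ry":0,"rz":0,"gripper":0.4},{"tx":0,"ty":0,"tz":1,"rx":0,"ry":0,"rz":0,"gripper":0.4},{"tx":0,"ty":0,"tz":0,"rx":0,"ry":0,"rz":0,"gripper":0.4},{"tx":0,"ty":0,"tz":0,"rx":0,"ry":0,"rz":0,"gripper":0.4},{"tx":0,"ty":0,"tz":0,"rx":0,"ry":0,"rz":0,"gripper":0.4},{"tx":0,"ty":0,"tz":0,"rx":0,"ry":0,"rz":0,"gripper":0.4},{"tx":0,"ty":0,"tz":0,"rx":0,"ry":0,"rz":0,"gripper":0.4}])

```text
clock: 11.75
eef_pos: [469.9, 110.4, 49.0]
tcp_rot: [3.14, -0.0, 1.436]
contact_force: [-0.2, 0.3, -0.1]
opening: 0.7
```

Emit:
move_arm(increments=[{"tx":0,"ty":0,"tz":0,"rx":0,"ry":0,"rz":0,"gripper":-1},{"tx":0,"ty":0,"tz":0,"rx":0,"ry":0,"rz":0,"gripper":-1},{"tx":0,"ty":0,"tz":0,"rx":0,"ry":0,"rz":0,"gripper":-1},{"tx":0,"ty":0,"tz":0,"rx":0,"ry":0,"rz":0,"gripper":-1},{"tx":0,"ty":0,"tz":0,"rx":0,"ry":0,"rz":0,"gripper":-1},{"tx":0,"ty":0,"tz":0,"rx":0,"ry":0,"rz":0,"gripper":-1}])

```text
clock: 12.35
eef_pos: [469.6, 110.3, 48.6]
tcp_rot: [3.141, -0.0, 1.436]
contact_force: [-1.4, -0.0, 5.8]
opening: 0.421
```

Emit:
move_arm(increments=[{"tx":0,"ty":0,"tz":-2,"rx":0,"ry":0,"rz":0,"gripper":-1},{"tx":0,"ty":0,"tz":-4,"rx":0,"ry":0,"rz":0,"gripper":-1},{"tx":0,"ty":0,"tz":-4,"rx":0,"ry":0,"rz":0,"gripper":-1},{"tx":0,"ty":0,"tz":0,"rx":0,"ry":0,"rz":0,"gripper":-1},{"tx":0,"ty":0,"tz":0,"rx":0,"ry":0,"rz":0,"gripper":-1},{"tx":0,"ty":0,"tz":0,"rx":0,"ry":0,"rz":0,"gripper":-1}])

```text
clock: 12.95
eef_pos: [468.5, 110.1, 147.2]
tcp_rot: [-3.14, 0.001, 1.436]
contact_force: [0.7, 0.0, -0.9]
opening: 0.416
```

```bash
python3 - <<'E'
from rig import r
from h import *
go(r,634.8,147.3,70,82.3)
E
```

```text
pose [468.5 110.1 147.2] [-179.9    0.    82.3] open 0.416 F [ 0.7  0.  -0.9] t 12.95
shift now-axes [ 5.92 15.98  7.72] | yaw-axes [ 5.92 15.98  7.72] rz -0.01
```

Emit:
move_arm(increments=[{"tx":0.7,"ty":1.9,"tz":0,"rx":0,"ry":0,"rz":0,"gripper":-1},{"tx":1.2,"ty":3.2,"tz":0,"rx":0,"ry":0,"rz":0,"gripper":-1},{"tx":1.3,"ty":3.5,"tz":0,"rx":0,"ry":0,"rz":0,"gripper":-1},{"tx":1.2,"ty":3.2,"tz":0,"rx":0,"ry":0,"rz":0,"gripper":-1},{"tx":0.9,"ty":2.4,"tz":0,"rx":0,"ry":0,"rz":0,"gripper":-1},{"tx":0.6,"ty":1.7,"tz":1.5,"rx":0,"ry":0,"rz":0,"gripper":-1},{"tx":0,"ty":0,"tz":3,"rx":0,"ry":0,"rz":0,"gripper":-1},{"tx":0,"ty":0,"tz":2,"rx":0,"ry":0,"rz":0,"gripper":-1},{"tx":0,"ty":0,"tz":0,"rx":0,"ry":0,"rz":0,"gripper":-1},{"tx":0,"ty":0,"tz":0,"rx":0,"ry":0,"rz":0,"gripper":-1},{"tx":0,"ty":0,"tz":0,"rx":0,"ry":0,"rz":0,"gripper":-1},{"tx":0,"ty":0,"tz":0,"rx":0,"ry":0,"rz":0,"gripper":-1}])

```text
clock: 14.15
eef_pos: [635.6, 147.6, 84.4]
tcp_rot: [3.14, -0.001, 1.436]
contact_force: [-0.3, 0.0, -0.7]
opening: 0.419
```

Emit:
move_arm(increments=[{"tx":0,"ty":0,"tz":0,"rx":0,"ry":0,"rz":0,"gripper":-1},{"tx":0,"ty":0,"tz":0,"rx":0,"ry":0,"rz":0,"gripper":-1}])

```text
clock: 14.35
eef_pos: [635.3, 147.5, 84.0]
tcp_rot: [3.141, -0.0, 1.436]
contact_force: [-0.4, -0.7, -1.5]
opening: 0.418
```

```bash
python3 - <<'E'
from rig import r
from h import *
go(r,634.8,147.3,60.6,82.3);find(r,"d",(634.8,147.3),40)
E
```

```text
pose [635.3 147.5  84. ] [179.9  -0.   82.3] open 0.418 F [-0.4 -0.7 -1.5] t 14.35
shift now-axes [-0.03 -0.04  2.34] | yaw-axes [-0.03 -0.04  2.34] rz -0.01
scene belly [635.7 146.9] z 10.4 156.1
side belly [633.9 148.2] z 34.8 143.5
```

Emit:
move_arm(increments=[{"tx":0,"ty":0,"tz":0.7,"rx":0,"ry":0,"rz":0,"gripper":-1},{"tx":0,"ty":0,"tz":0.7,"rx":0,"ry":0,"rz":0,"gripper":-1},{"tx":0,"ty":0,"tz":0.4,"rx":0,"ry":0,"rz":0,"gripper":-1},{"tx":0,"ty":0,"tz":0.3,"rx":0,"ry":0,"rz":0,"gripper":-1},{"tx":0,"ty":0,"tz":0.2,"rx":0,"ry":0,"rz":0,"gripper":-1},{"tx":0,"ty":0,"tz":0.1,"rx":0,"ry":0,"rz":0,"gripper":-1},{"tx":0,"ty":0,"tz":0,"rx":0,"ry":0,"rz":0,"gripper":-1},{"tx":0,"ty":0,"tz":0,"rx":0,"ry":0,"rz":0,"gripper":-1},{"tx":0,"ty":0,"tz":0,"rx":0,"ry":0,"rz":0,"gripper":-1}])

```text
clock: 15.35
eef_pos: [634.9, 147.4, 60.4]
tcp_rot: [-3.141, 0.0, 1.436]
contact_force: [-3.4, -2.3, 10.5]
opening: 0.421
```

Emit:
move_arm(increments=[{"tx":0,"ty":0,"tz":-0.1,"rx":0,"ry":0,"rz":0,"gripper":-0.1},{"tx":0,"ty":0,"tz":0,"rx":0,"ry":0,"rz":0,"gripper":0.4},{"tx":0,"ty":0,"tz":0,"rx":0,"ry":0,"rz":0,"gripper":0.4},{"tx":0,"ty":0,"tz":0,"rx":0,"ry":0,"rz":0,"gripper":0.4},{"tx":0,"ty":0,"tz":-3,"rx":0,"ry":0,"rz":0,"gripper":0.4},{"tx":0,"ty":0,"tz":-4,"rx":0,"ry":0,"rz":0,"gripper":0.4},{"tx":0,"ty":0,"tz":-4,"rx":0,"ry":0,"rz":0,"gripper":0.4},{"tx":0,"ty":0,"tz":0,"rx":0,"ry":0,"rz":0,"gripper":0.4}])

```text
clock: 16.15
eef_pos: [638.4, 148.2, 176.3]
tcp_rot: [3.133, -0.003, 1.436]
contact_force: [1.6, 0.2, 0.1]
opening: 0.701
```

Emit:
move_arm(increments=[{"tx":1.2,"ty":-2.6,"tz":0,"rx":0,"ry":0,"rz":0,"gripper":0.4},{"tx":1.6,"ty":-3.5,"tz":0,"rx":0,"ry":0,"rz":0,"gripper":0.4},{"tx":1.7,"ty":-3.7,"tz":0,"rx":0,"ry":0,"rz":0,"gripper":0.4},{"tx":1.7,"ty":-3.7,"tz":0,"rx":0,"ry":0,"rz":0,"gripper":0.4},{"tx":1.4,"ty":-3.2,"tz":0,"rx":0,"ry":0,"rz":0,"gripper":0.4},{"tx":1.1,"ty":-2.4,"tz":0,"rx":0,"ry":0,"rz":0,"gripper":0.4},{"tx":0,"ty":0,"tz":3,"rx":0,"ry":0,"rz":0,"gripper":0.4},{"tx":0,"ty":0,"tz":2,"rx":0,"ry":0,"rz":0,"gripper":0.4},{"tx":0,"ty":0,"tz":0,"rx":0,"ry":0,"rz":0,"gripper":0.4},{"tx":0,"ty":0,"tz":0,"rx":0,"ry":0,"rz":0,"gripper":0.4},{"tx":0,"ty":0,"tz":0,"rx":0,"ry":0,"rz":0,"gripper":0.4},{"tx":0,"ty":0,"tz":0,"rx":0,"ry":0,"rz":0,"gripper":0.4}])

```text
clock: 17.35
eef_pos: [458.1, 259.5, 121.2]
tcp_rot: [3.14, -0.001, 1.436]
contact_force: [0.4, -0.1, -0.0]
opening: 0.702
```

```bash
python3 - <<'E'
from rig import r
from h import *
go(r,457.6,259,14,82.3);wrist(r,"w3");find(r,"d",(634.8,147.3),40);find(r,"a",(457.6,259),40)
E
```

```text
pose [458.1 259.5 121.2] [ 1.799e+02 -1.000e-01  8.230e+01] open 0.702 F [ 0.4 -0.1 -0. ] t 17.35
shift now-axes [-0.06 -0.04 10.72] | yaw-axes [-0.06 -0.04 10.72] rz -0.03
gilt [317. 243.] 2123 ztop 56.8 top ctr [457.5 259.   55.4] med [458.1 265.2  46.3] foot [456.9 253.4   4.6]
gilt [561. 326.] 16570 ztop 110.9 top ctr [571.5 200.5 156.8] med [622.4 164.4  25.2] foot [644.7 150.2   5.8]
gilt [480. 460.] 1143 ztop 13.6 top ctr [556.9 116.2 100.8] med [581.8  14.8  12.2] foot [587.4  23.9   5.9]
green [556. 249.] 1339 ztop 40.5 top ctr [624.9 230.   39. ] med [624.7 235.4  30.4] foot None
green [606. 272.] 4878 ztop 71.5 top ctr [638.5 227.1  70. ] med [632.8 229.9  69.7] foot None
green [535. 324.] 467 ztop 174.5 top ctr [519.5 262.5 175.2] med [623.  166.1  13.1] foot None
scene belly [635.3 146.4] z 10.8 122.5
side belly [634.2 147.9] z 13.4 121.1
scene belly [457.7 258. ] z 3.1 57.5
side belly [457.7 263. ] z 1.4 87.9
```

d stands at (634.8,147.2) with its top at 122 mm, which is right. Now grasping a.

Emit:
move_arm(increments=[{"tx":0,"ty":0,"tz":3,"rx":0,"ry":0,"rz":0,"gripper":0.4},{"tx":0,"ty":0,"tz":3,"rx":0,"ry":0,"rz":0,"gripper":0.4},{"tx":0,"ty":0,"tz":2,"rx":0,"ry":0,"rz":0,"gripper":0.4},{"tx":0,"ty":0,"tz":1.5,"rx":0,"ry":0,"rz":0,"gripper":0.4},{"tx":0,"ty":0,"tz":1,"rx":0,"ry":0,"rz":0,"gripper":0.4},{"tx":0,"ty":0,"tz":0,"rx":0,"ry":0,"rz":0,"gripper":0.4},{"tx":0,"ty":0,"tz":0,"rx":0,"ry":0,"rz":0,"gripper":0.4},{"tx":0,"ty":0,"tz":0,"rx":0,"ry":0,"rz":0,"gripper":0.4},{"tx":0,"ty":0,"tz":0,"rx":0,"ry":0,"rz":0,"gripper":0.4}])

```text
clock: 18.5
eef_pos: [457.9, 259.6, 16.1]
tcp_rot: [3.14, -0.001, 1.436]
contact_force: [-0.6, -0.7, -0.1]
opening: 0.7
```

Emit:
move_arm(increments=[{"tx":0,"ty":0,"tz":0,"rx":0,"ry":0,"rz":0,"gripper":-1},{"tx":0,"ty":0,"tz":0,"rx":0,"ry":0,"rz":0,"gripper":-1},{"tx":0,"ty":0,"tz":0,"rx":0,"ry":0,"rz":0,"gripper":-1},{"tx":0,"ty":0,"tz":0,"rx":0,"ry":0,"rz":0,"gripper":-1},{"tx":0,"ty":0,"tz":0,"rx":0,"ry":0,"rz":0,"gripper":-1},{"tx":0,"ty":0,"tz":0,"rx":0,"ry":0,"rz":0,"gripper":-1},{"tx":0,"ty":0,"tz":0,"rx":0,"ry":0,"rz":0,"gripper":-1}])

```text
clock: 19.2
eef_pos: [457.5, 259.4, 15.7]
tcp_rot: [3.141, -0.0, 1.436]
contact_force: [-1.4, -0.3, 6.0]
opening: 0.314
```

Emit:
move_arm(increments=[{"tx":0,"ty":0,"tz":-2,"rx":0,"ry":0,"rz":0,"gripper":-1},{"tx":0,"ty":0,"tz":-4,"rx":0,"ry":0,"rz":0,"gripper":-1},{"tx":0,"ty":0,"tz":-4,"rx":0,"ry":0,"rz":0,"gripper":-1},{"tx":0,"ty":0,"tz":-4,"rx":0,"ry":0,"rz":0,"gripper":-1},{"tx":0,"ty":0,"tz":0,"rx":0,"ry":0,"rz":0,"gripper":-1},{"tx":0,"ty":0,"tz":0,"rx":0,"ry":0,"rz":0,"gripper":-1},{"tx":0,"ty":0,"tz":0,"rx":0,"ry":0,"rz":0,"gripper":-1}])

```text
clock: 19.9
eef_pos: [456.5, 258.8, 154.2]
tcp_rot: [-3.14, 0.001, 1.436]
contact_force: [0.3, 0.0, 0.1]
opening: 0.312
```

```bash
python3 - <<'E'
from rig import r
from h import *
go(r,598.8,-120.5,60,82.3)
E
```

```text
pose [456.5 258.8 154.2] [-1.799e+02  1.000e-01  8.230e+01] open 0.312 F [0.3 0.  0.1] t 19.9
shift now-axes [-35.68  19.19   9.42] | yaw-axes [-35.68  19.18   9.42] rz -0.01
```

Emit:
move_arm(increments=[{"tx":-1.8,"ty":0.96,"tz":0,"rx":0,"ry":0,"rz":0,"gripper":-1},{"tx":-3.2,"ty":1.73,"tz":0,"rx":0,"ry":0,"rz":0,"gripper":-1},{"tx":-3.93,"ty":2.11,"tz":0,"rx":0,"ry":0,"rz":0,"gripper":-1},{"tx":-3.93,"ty":2.11,"tz":0,"rx":0,"ry":0,"rz":0,"gripper":-1},{"tx":-3.93,"ty":2.11,"tz":0,"rx":0,"ry":0,"rz":0,"gripper":-1},{"tx":-3.93,"ty":2.11,"tz":0,"rx":0,"ry":0,"rz":0,"gripper":-1},{"tx":-3.93,"ty":2.11,"tz":0,"rx":0,"ry":0,"rz":0,"gripper":-1},{"tx":-3.93,"ty":2.11,"tz":0,"rx":0,"ry":0,"rz":0,"gripper":-1},{"tx":-3.57,"ty":1.92,"tz":0,"rx":0,"ry":0,"rz":0,"gripper":-1},{"tx":-2.14,"ty":1.15,"tz":1,"rx":0,"ry":0,"rz":0,"gripper":-1},{"tx":-1.4,"ty":0.75,"tz":3,"rx":0,"ry":0,"rz":0,"gripper":-1},{"tx":0,"ty":0,"tz":3.5,"rx":0,"ry":0,"rz":0,"gripper":-1}])

```text
clock: 21.1
eef_pos: [600.0, -122.4, 78.6]
tcp_rot: [3.141, 0.0, 1.434]
contact_force: [0.6, 0.0, -0.7]
opening: 0.312
```

Emit:
move_arm(increments=[{"tx":0,"ty":0,"tz":2.5,"rx":0,"ry":0,"rz":0,"gripper":-1},{"tx":0,"ty":0,"tz":0,"rx":0,"ry":0,"rz":0,"gripper":-1},{"tx":0,"ty":0,"tz":0,"rx":0,"ry":0,"rz":0,"gripper":-1},{"tx":0,"ty":0,"tz":0,"rx":0,"ry":0,"rz":0,"gripper":-1},{"tx":0,"ty":0,"tz":0,"rx":0,"ry":0,"rz":0,"gripper":-1},{"tx":0,"ty":0,"tz":0,"rx":0,"ry":0,"rz":0,"gripper":-1},{"tx":0,"ty":0,"tz":0,"rx":0,"ry":0,"rz":0,"gripper":-1}])

```text
clock: 21.8
eef_pos: [599.8, -120.1, 56.1]
tcp_rot: [3.14, 0.0, 1.436]
contact_force: [0.6, -0.0, -0.2]
opening: 0.308
```

```bash
python3 - <<'E'
from rig import r
from h import *
go(r,598.8,-120.5,27.7,82.3);find(r,"a",(598.8,-120.5),35)
E
```

```text
pose [ 599.8 -120.1   56.1] [179.9   0.   82.3] open 0.308 F [ 0.6 -0.  -0.2] t 21.8
shift now-axes [-0.05 -0.1   2.84] | yaw-axes [-0.05 -0.1   2.84] rz -0.01
scene belly [ 603.3 -121.4] z 9.7 71.7
side belly [ 598.1 -119.3] z 40.0 96.1
```

Emit:
move_arm(increments=[{"tx":-0.05,"ty":-0.1,"tz":0.8,"rx":0,"ry":0,"rz":0,"gripper":-1},{"tx":0,"ty":0,"tz":0.8,"rx":0,"ry":0,"rz":0,"gripper":-1},{"tx":0,"ty":0,"tz":0.5,"rx":0,"ry":0,"rz":0,"gripper":-1},{"tx":0,"ty":0,"tz":0.4,"rx":0,"ry":0,"rz":0,"gripper":-1},{"tx":0,"ty":0,"tz":0.2,"rx":0,"ry":0,"rz":0,"gripper":-1},{"tx":0,"ty":0,"tz":0.1,"rx":0,"ry":0,"rz":0,"gripper":-1},{"tx":0,"ty":0,"tz":0,"rx":0,"ry":0,"rz":0,"gripper":-1},{"tx":0,"ty":0,"tz":0,"rx":0,"ry":0,"rz":0,"gripper":-1},{"tx":0,"ty":0,"tz":0,"rx":0,"ry":0,"rz":0,"gripper":-1}])

```text
clock: 22.8
eef_pos: [598.0, -120.4, 27.8]
tcp_rot: [-3.141, -0.0, 1.436]
contact_force: [-4.1, 0.9, 7.2]
opening: 0.313
```

Emit:
move_arm(increments=[{"tx":0,"ty":0,"tz":-0.1,"rx":0,"ry":0,"rz":0,"gripper":-0.2},{"tx":0,"ty":0,"tz":0,"rx":0,"ry":0,"rz":0,"gripper":0.4},{"tx":0,"ty":0,"tz":0,"rx":0,"ry":0,"rz":0,"gripper":0.4},{"tx":0,"ty":0,"tz":0,"rx":0,"ry":0,"rz":0,"gripper":0.4},{"tx":0,"ty":0,"tz":-3,"rx":0,"ry":0,"rz":0,"gripper":0.4},{"tx":0,"ty":0,"tz":-4,"rx":0,"ry":0,"rz":0,"gripper":0.4},{"tx":0,"ty":0,"tz":-4,"rx":0,"ry":0,"rz":0,"gripper":0.4},{"tx":0,"ty":0,"tz":0,"rx":0,"ry":0,"rz":0,"gripper":0.4}])

```text
clock: 23.6
eef_pos: [601.8, -121.2, 143.8]
tcp_rot: [3.133, 0.001, 1.436]
contact_force: [1.0, -0.6, -0.3]
opening: 0.699
```

Emit:
move_arm(increments=[{"tx":-0.1,"ty":-2,"tz":0,"rx":0,"ry":0,"rz":0,"gripper":0.4},{"tx":-0.2,"ty":-3,"tz":0,"rx":0,"ry":0,"rz":0,"gripper":0.4},{"tx":-0.2,"ty":-3.4,"tz":0,"rx":0,"ry":0,"rz":0,"gripper":0.4},{"tx":-0.2,"ty":-3.2,"tz":0,"rx":0,"ry":0,"rz":0,"gripper":0.4},{"tx":-0.1,"ty":-2.2,"tz":0,"rx":0,"ry":0,"rz":0,"gripper":0.4},{"tx":0,"ty":0,"tz":0,"rx":0,"ry":0,"rz":0,"gripper":0.4},{"tx":0,"ty":0,"tz":0,"rx":0,"ry":0,"rz":0,"gripper":0.4},{"tx":0,"ty":0,"tz":0,"rx":0,"ry":0,"rz":0,"gripper":0.4},{"tx":0,"ty":0,"tz":0,"rx":0,"ry":0,"rz":0,"gripper":0.4},{"tx":0,"ty":0,"tz":0,"rx":0,"ry":0,"rz":0,"gripper":0.4}])

```text
clock: 24.6
eef_pos: [461.2, -109.9, 138.1]
tcp_rot: [3.142, -0.0, 1.436]
contact_force: [0.2, -0.1, -0.1]
opening: 0.699
```

```bash
python3 - <<'E'
from rig import r
from h import *
go(r,460.2,-110,25,82.3);wrist(r,"w4");find(r,"a",(598.8,-120.5),35)
E
```

```text
pose [ 461.2 -109.9  138.1] [180.   -0.   82.3] open 0.699 F [ 0.2 -0.1 -0.1] t 24.6
shift now-axes [-0.02 -0.09 11.31] | yaw-axes [-0.02 -0.09 11.31] rz -0.0
gilt [497. 149.] 25838 ztop 66.9 top ctr [ 554.9 -119.   110. ] med [597.2 -68.5  12.2] foot [602.9 -78.7   6.6]
gilt [165. 118.] 2516 ztop 21.0 top ctr [363.6  -8.6  19.5] med [363.9  -8.4  18.4] foot [366.4  -8.1  11. ]
gilt [316. 239.] 2591 ztop 74.6 top ctr [ 460.2 -109.9   73.1] med [ 461.  -102.6   61.3] foot [ 458.7 -120.1    4.9]
gilt [476. 330.] 678 ztop 13.9 top ctr [ 567.1 -168.8   87.9] med [ 588.1 -218.7   12.2] foot [ 588.8 -215.3   11. ]
gilt [623. 416.] 991 ztop 219.3 top ctr [ 527.  -107.3  220.9] med [ 737.  -339.6    8.7] foot [ 738.3 -337.8    5.7]
green [507. 102.] 4909 ztop 14.6 top ctr [610.8 -31.1  13.3] med [610.7 -30.2  12.9] foot [611.2 -31.3  11.3]
green [483. 216.] 1553 ztop 14.4 top ctr [ 598.9 -120.6   12.8] med [ 592.1 -108.9   13. ] foot [ 599.3 -121.    11.3]
green [632. 441.] 592 ztop 224.6 top ctr [ 527.4 -107.4  225. ] med [ 734.1 -355.8   21.3] foot None
scene belly [ 598.  -121.3] z 10.5 68.8
side belly [ 596.8 -120.2] z 12.2 68.4
```

View pics/w4.png

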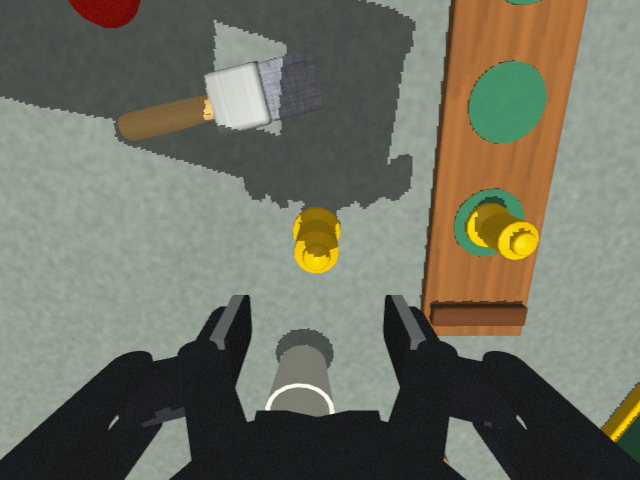

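The wrist view shows b at (316,239), a standing on the far mark at (490,225), and the jar at (303,380) clear of the fingers. Now grasping b.

Emit:
move_arm(increments=[{"tx":0,"ty":-0.1,"tz":3,"rx":0,"ry":0,"rz":0,"gripper":0.4},{"tx":0,"ty":0,"tz":3,"rx":0,"ry":0,"rz":0,"gripper":0.4},{"tx":0,"ty":0,"tz":2.5,"rx":0,"ry":0,"rz":0,"gripper":0.4},{"tx":0,"ty":0,"tz":1.8,"rx":0,"ry":0,"rz":0,"gripper":0.4},{"tx":0,"ty":0,"tz":1,"rx":0,"ry":0,"rz":0,"gripper":0.4},{"tx":0,"ty":0,"tz":0,"rx":0,"ry":0,"rz":0,"gripper":0.4},{"tx":0,"ty":0,"tz":0,"rx":0,"ry":0,"rz":0,"gripper":0.4},{"tx":0,"ty":0,"tz":0,"rx":0,"ry":0,"rz":0,"gripper":0.4},{"tx":0,"ty":0,"tz":0,"rx":0,"ry":0,"rz":0,"gripper":0.4}])

```text
clock: 25.65
eef_pos: [460.2, -109.9, 26.2]
tcp_rot: [3.14, 0.0, 1.436]
contact_force: [0.5, 0.1, 0.3]
opening: 0.699
```

Emit:
move_arm(increments=[{"tx":0,"ty":0,"tz":0,"rx":0,"ry":0,"rz":0,"gripper":-1},{"tx":0,"ty":0,"tz":0,"rx":0,"ry":0,"rz":0,"gripper":-1},{"tx":0,"ty":0,"tz":0,"rx":0,"ry":0,"rz":0,"gripper":-1},{"tx":0,"ty":0,"tz":0,"rx":0,"ry":0,"rz":0,"gripper":-1},{"tx":0,"ty":0,"tz":0,"rx":0,"ry":0,"rz":0,"gripper":-1},{"tx":0,"ty":0,"tz":0,"rx":0,"ry":0,"rz":0,"gripper":-1},{"tx":0,"ty":0,"tz":0,"rx":0,"ry":0,"rz":0,"gripper":-1}])

```text
clock: 26.35
eef_pos: [459.8, -109.8, 25.7]
tcp_rot: [3.141, 0.0, 1.436]
contact_force: [-0.5, -1.2, 6.0]
opening: 0.352
```

Emit:
move_arm(increments=[{"tx":0,"ty":0,"tz":-2,"rx":0,"ry":0,"rz":0,"gripper":-1},{"tx":0,"ty":0,"tz":-4,"rx":0,"ry":0,"rz":0,"gripper":-1},{"tx":0,"ty":0,"tz":-4,"rx":0,"ry":0,"rz":0,"gripper":-1},{"tx":0,"ty":0,"tz":-2,"rx":0,"ry":0,"rz":0,"gripper":-1},{"tx":0,"ty":0,"tz":0,"rx":0,"ry":0,"rz":0,"gripper":-1},{"tx":0,"ty":0,"tz":0,"rx":0,"ry":0,"rz":0,"gripper":-1},{"tx":0,"ty":0,"tz":0,"rx":0,"ry":0,"rz":0,"gripper":-1}])

```text
clock: 27.05
eef_pos: [458.6, -109.6, 144.2]
tcp_rot: [-3.14, -0.0, 1.436]
contact_force: [0.6, -0.2, -0.3]
opening: 0.35
```

```bash
python3 - <<'E'
from rig import r
from h import *
go(r,611,-31.2,60,82.3)
E
```

```text
pose [ 458.6 -109.6  144.2] [-179.9   -0.    82.3] open 0.35 F [ 0.6 -0.2 -0.3] t 27.05
shift now-axes [ 9.81 14.05  8.42] | yaw-axes [ 9.81 14.05  8.42] rz -0.01
```

Emit:
move_arm(increments=[{"tx":1.2,"ty":1.7,"tz":0,"rx":0,"ry":0,"rz":0,"gripper":-1},{"tx":2,"ty":2.8,"tz":0,"rx":0,"ry":0,"rz":0,"gripper":-1},{"tx":2.3,"ty":3.3,"tz":0,"rx":0,"ry":0,"rz":0,"gripper":-1},{"tx":2,"ty":2.9,"tz":0,"rx":0,"ry":0,"rz":0,"gripper":-1},{"tx":1.4,"ty":2,"tz":0,"rx":0,"ry":0,"rz":0,"gripper":-1},{"tx":0.9,"ty":1.3,"tz":1.5,"rx":0,"ry":0,"rz":0,"gripper":-1},{"tx":0,"ty":0,"tz":3,"rx":0,"ry":0,"rz":0,"gripper":-1},{"tx":0,"ty":0,"tz":3,"rx":0,"ry":0,"rz":0,"gripper":-1},{"tx":0,"ty":0,"tz":1.2,"rx":0,"ry":0,"rz":0,"gripper":-1},{"tx":0,"ty":0,"tz":0,"rx":0,"ry":0,"rz":0,"gripper":-1},{"tx":0,"ty":0,"tz":0,"rx":0,"ry":0,"rz":0,"gripper":-1},{"tx":0,"ty":0,"tz":0,"rx":0,"ry":0,"rz":0,"gripper":-1}])

```text
clock: 28.25
eef_pos: [612.3, -31.6, 59.5]
tcp_rot: [3.14, -0.0, 1.436]
contact_force: [-1.3, 0.0, 0.2]
opening: 0.347
```

Emit:
move_arm(increments=[{"tx":0,"ty":0,"tz":0,"rx":0,"ry":0,"rz":0,"gripper":-1},{"tx":0,"ty":0,"tz":0,"rx":0,"ry":0,"rz":0,"gripper":-1},{"tx":0,"ty":0,"tz":0,"rx":0,"ry":0,"rz":0,"gripper":-1}])

```text
clock: 28.55
eef_pos: [611.7, -31.5, 59.0]
tcp_rot: [3.141, -0.0, 1.436]
contact_force: [-0.6, 0.0, 0.1]
opening: 0.347
```

```bash
python3 - <<'E'
from rig import r
from h import *
go(r,611,-31.2,37.7,82.3);find(r,"b",(611,-31.2),35)
E
```

```text
pose [611.7 -31.5  59. ] [179.9  -0.   82.3] open 0.347 F [-0.6  0.   0.1] t 28.55
shift now-axes [ 0.02 -0.08  2.13] | yaw-axes [ 0.02 -0.08  2.13] rz -0.02
scene belly [624.  -31.3] z 9.4 113.2
side belly [610.5 -30.1] z 32.1 106.7
```

Emit:
move_arm(increments=[{"tx":0,"ty":0,"tz":0.7,"rx":0,"ry":0,"rz":0,"gripper":-1},{"tx":0,"ty":0,"tz":0.6,"rx":0,"ry":0,"rz":0,"gripper":-1},{"tx":0,"ty":0,"tz":0.4,"rx":0,"ry":0,"rz":0,"gripper":-1},{"tx":0,"ty":0,"tz":0.3,"rx":0,"ry":0,"rz":0,"gripper":-1},{"tx":0,"ty":0,"tz":0.1,"rx":0,"ry":0,"rz":0,"gripper":-1},{"tx":0,"ty":0,"tz":0.1,"rx":0,"ry":0,"rz":0,"gripper":-1},{"tx":0,"ty":0,"tz":0,"rx":0,"ry":0,"rz":0,"gripper":-1},{"tx":0,"ty":0,"tz":0,"rx":0,"ry":0,"rz":0,"gripper":-1},{"tx":0,"ty":0,"tz":0,"rx":0,"ry":0,"rz":0,"gripper":-1}])

```text
clock: 29.55
eef_pos: [611.1, -31.4, 37.7]
tcp_rot: [-3.141, 0.0, 1.436]
contact_force: [-7.4, 0.8, 18.7]
opening: 0.348
```

Contact is firm. I'll back off slightly, release, rise, and retreat towards the robot for a clear view.

Emit:
move_arm(increments=[{"tx":0,"ty":0,"tz":-0.1,"rx":0,"ry":0,"rz":0,"gripper":-1},{"tx":0,"ty":0,"tz":0,"rx":0,"ry":0,"rz":0,"gripper":-0.2},{"tx":0,"ty":0,"tz":0,"rx":0,"ry":0,"rz":0,"gripper":0.4},{"tx":0,"ty":0,"tz":0,"rx":0,"ry":0,"rz":0,"gripper":0.4},{"tx":0,"ty":0,"tz":0,"rx":0,"ry":0,"rz":0,"gripper":0.4},{"tx":0,"ty":0,"tz":-3,"rx":0,"ry":0,"rz":0,"gripper":0.4},{"tx":0,"ty":0,"tz":-4,"rx":0,"ry":0,"rz":0,"gripper":0.4},{"tx":0,"ty":0,"tz":-4,"rx":0,"ry":0,"rz":0,"gripper":0.4},{"tx":0,"ty":0,"tz":-4,"rx":0,"ry":0,"rz":0,"gripper":0.4},{"tx":0,"ty":0,"tz":-4,"rx":0,"ry":0,"rz":0,"gripper":0.4}])

```text
clock: 30.55
eef_pos: [611.2, -31.4, 228.8]
tcp_rot: [-3.141, 0.0, 1.436]
contact_force: [0.4, -0.2, -0.7]
opening: 0.697
```

Emit:
move_arm(increments=[{"tx":0,"ty":-3,"tz":0,"rx":0,"ry":0,"rz":0,"gripper":0.4},{"tx":0,"ty":-4,"tz":0,"rx":0,"ry":0,"rz":0,"gripper":0.4},{"tx":0,"ty":-4,"tz":0,"rx":0,"ry":0,"rz":0,"gripper":0.4},{"tx":0,"ty":-4,"tz":0,"rx":0,"ry":0,"rz":0,"gripper":0.4},{"tx":0,"ty":-3,"tz":0,"rx":0,"ry":0,"rz":0,"gripper":0.4},{"tx":0,"ty":0,"tz":0,"rx":0,"ry":0,"rz":0,"gripper":0.4},{"tx":0,"ty":0,"tz":0,"rx":0,"ry":0,"rz":0,"gripper":0.4},{"tx":0,"ty":0,"tz":0,"rx":0,"ry":0,"rz":0,"gripper":0.4},{"tx":0,"ty":0,"tz":0,"rx":0,"ry":0,"rz":0,"gripper":0.4}])

```text
clock: 31.45
eef_pos: [434.0, -7.4, 227.3]
tcp_rot: [3.141, 0.0, 1.436]
contact_force: [-1.3, 0.3, -0.2]
opening: 0.695
```

```bash
python3 - <<'E'
from rig import r
from h import *
for k,xy in dict(d=(634.7,147.2),c=(622.3,57.8),b=(611,-31.2),a=(598.8,-120.5)).items(): print(k,xy); find(r,k,xy,35)
I=[r.grab_frame(n)[0][:,:,::-1] for n in("scene","side")]
j=r.cut_out("jar","side"); print("jar side",j[0]["bbox"] if j else None)
a=cv2.resize(I[0][190:340,190:510],(800,375),interpolation=cv2.INTER_CUBIC);cv2.imwrite("pics/f1.png",a)
cv2.imwrite("pics/f2.png",I[1])
E
```

```text
d (634.7, 147.2)
scene belly [635.3 146.3] z 11.1 122.7
side belly [634.4 147.6] z 13.7 120.8
c (622.3, 57.8)
scene belly [621.1  56. ] z 10.7 105.1
side belly [620.1  57.3] z 11.8 103.8
b (611, -31.2)
scene belly [611.7 -31.7] z 10.0 86.6
side belly [611.1 -30.1] z 12.4 85.7
a (598.8, -120.5)
scene belly [ 598.1 -121.2] z 9.6 69.1
side belly [ 597.  -119.5] z 12.6 67.9
jar side [348.2, 296.3, 381.3, 345.2]
```

View pics/f1.png

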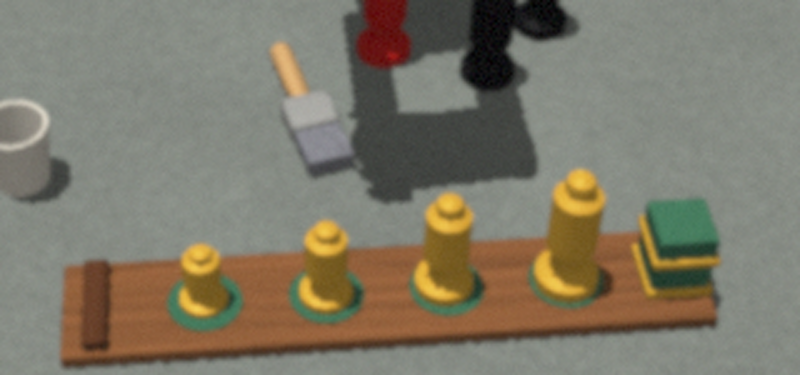

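View pics/f2.png

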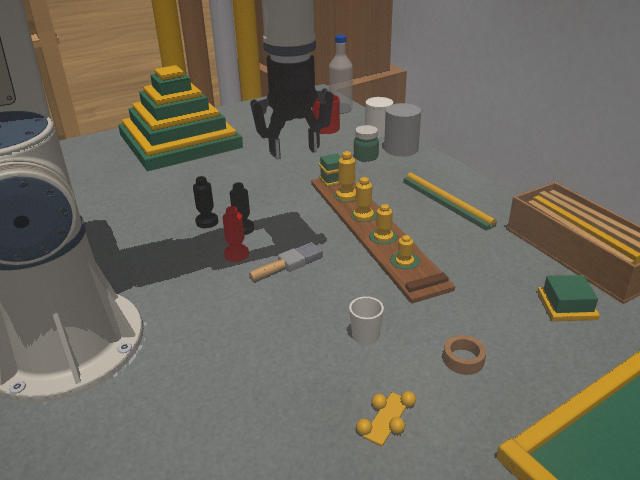

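Both views show the four finials upright on the marks, in order of height from the block. They are within about 3 mm of centre, and the jar has not moved (366,320 in the side view). The arm is clear, so I'm handing in.

```bash
python3 -c "
from rig import r
print(r.sign_off())"
```

```text
the job is handed in; nothing more can be done
None
```

All four finials stand upright on the green marks in order of height. Finial d is next to the block, then c, b, and a farthest from it. I handed the job in at about 32 s of the 115 s allowed.

- **Position:** the final check with both fixed cameras put each finial within about 3 mm of its mark's centre.
- **Height:** the tops measured about 122, 104, 86 and 68 mm above the table, which matches the finials standing on the 12 mm plank.
- **Bystanders:** the jar and the black and red look-alikes were not touched. The jar shows at the same place in the side view as at the start.
- **Forces:** the highest contact reading was about 19 N, while pressing b onto the plank. The arm ended clear of everything.

Some readings disagreed:
- With b still in the gripper, the scene camera put it 13 mm off in x. The side camera and the tool position disagreed with that, and after release both cameras agreed.
- The scene and side cameras differ by 1–2 mm throughout, as expected from the calibration.
- My first two move calls were refused because I left some fields out of the rows. The arm did not move.

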